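Wedge the rocking polishing machine level

ROBOT

A 6-joint arm with a two-finger parallel gripper is mounted at the origin on the work surface. World frame = base frame: x ahead of the robot, y to its left, z up, the work surface at z = 0. Lengths are in mm, angles in rad, forces in N, time in s.
With the tool pointing down it reaches from about 250 to 800 mm from the base axis. Payload 8.5 kg.
Tool frame: the origin (TCP) lies midway between the tips of the shut fingers; the grasp point (between the pads) lies 19 mm behind it (robot.pinch_z is the distance from the TCP to the grasp point, in mm); z points along the fingers, x is the direction in which the jaws open and shut, and the axes are right-handed (so a half turn about z gives the same grasp; the last joint's range is limited). The gripper opens to 85 mm and grips with 20 to 120 N. Pads are 22 mm wide; open, the fingers measure 114 mm over their backs; the gripper's body (76 mm by 85 mm) begins 54 mm behind the grasp point. The pads swing forward as they close: fully open they stand 13 mm farther back than shut.
Start: joints at [1.306, 0.238, -0.013, 1.319, 0, 1.571], TCP at [137.388, 506.659, 231.276] pointing down, gripper open.
Joint ranges: [-2.66, 2.66], [-1.03, 1.9], [-1.14, 1.46], [-1.82, 2.27], [-1.45, 1.34], [-3.14, 3.14]. Speed limits (rad/s): [2.22, 2.22, 2.79, 3.14, 3.14, 3.14].

INTERFACE

Orientations are given as a unit quaternion [w, x, y, z].
In Python, from cell import robot gives the robot as it stands. The module is installed in compiled form; this text tells all that it offers. Calls block until the motion is done:
- robot.reach(position, orientation): joint-space move of the TCP to a pose.
- robot.move_linear(position, max_speed=150, ori=None, max_force=None): straight line of the TCP; ori=None keeps the orientation; max_speed is the mean speed in mm/s. With max_force (N) it stops when the force on the tool has changed by that much, and returns True; else False.
- robot.move_joints(angles): joint-space move.
- robot.set_gripper(opening): finger opening in mm; the grip force is fixed at half the most; returns when the fingers have stopped.
- robot.pause(seconds).
- robot.solve_ik(position, orientation): joint angles nearest the present ones, or None.
- robot.sense(): the state.
- robot.grab_frame(name): name is "side" or "top" or "wrist"; returns the picture (420x560x3 uint8, red, green, blue); there is no depth.
- robot.camera_params(name): a dict with "K" (3x3 intrinsics, pixels), "world_from_camera" (4x4, takes a point from camera to world coordinates); the wrist camera has in their place "mount" (4x4, takes a point from camera to tool coordinates, whose origin is the TCP and whose axes are the tool frame's). Camera axes: x right, y up, looking along -z (the intrinsics and any distortion apply to the point x, -y, -z); pixel columns grow to the right and rows downward; lengths in mm; the calibration is good to about 2 mm. The wrist camera is an equidistant fisheye: a pixel r from the principal point sees the ray r / f radians off the axis. A picture is of the moment at which its call begins: read the wrist's pose just before it. camera_params takes no time and is no camera call.
A pose or a line that the arm cannot do raises robot.Unreachable and nothing moves.
- robot.hand_in(): hands the job in, once; it reports no verdict.
Trained networks look in the newest picture that a camera, given by its name, has taken for a name from the list of things; names that differ only in an ending like _2 or _b are one class to them, and where a whole thing is asked for, a point or a joint stands for the part that bears it (a point fixed in the world has none). Each returns a list of dicts, best first, with "conf" (0 to 1); they miss things now and then, are a little off and sometimes report something else, mostly with a low value. They report only what shows in the picture. A call takes as long as a camera call. They do not tell look-alikes from the thing itself.
- robot.recognise(camera, query): "position" ([x, y, z] in mm, in world coordinates, good to about 4 mm: the middle of the surface that is visible of it).
- robot.pinpoint(camera, query): "position" ([x, y, z] in mm, in world coordinates, good to about 4 mm: a listed point, or the origin of a listed thing).
The state is a dict: "t": time; "qpos": joint angles; "joint_vel": joint speeds; "effort": joint torques, N m; "tool_pos": TCP position; "eef_rot": TCP orientation; "wrist_force": force on the tool from outside, world axes, zero at the start; "ft_torque": the same for the moment, N m; "grip_width": finger opening in mm.
Only numpy, scipy, OpenCV 4.12 (cv2) and the standard library are available. Lean on these libraries where they do the work, as an engineer would, in place of code of your own. Each camera call takes 0.05 s, during which the arm holds its last target.

TASK

The small bench polishing machine leans and rocks because the foot is missing from its near left corner, on the wheel side. Push the wooden wedge along the bench, thin end first, under that bare corner until the machine stands level on it, then move clear. Only push the wedge: never pinch, lift or carry it, do not touch or shift the machine, and leave everything else on the bench alone.

Things in the scene. Friction and masses are not known exactly. Their poses are not given: they have to be found in the camera images.
- machine: Loose white polishing motor, 3 kg, on a grey square base plate 200 x 200 x 8 mm with rubber feet 12 mm high, 16 mm across, at (-80,-80), (80,-80) and (80,80) mm; none at (-80,80). Origin: plate centre in plan, level with the feet's undersides; x from the near to the far plate edge, y left, z up. At the start it leans about 0.05 rad (z axis off vertical) towards the bare corner; level = 0.
- bare_corner (a point): point on the underside of the machine's plate at (-70, 70, 12) mm in the machine's frame: about where the middle of the wedge's thin end should arrive. The plate's outer corner at (-100, 100) mm is about 5 mm above the bench at the start; the underside is 12 mm above it when level.
- near_edge (a point): point on the lower near edge of the plate, at (-100, 70, 12) mm in the machine's frame, where the wedge can enter, moving along the machine's x. 2 to 8 N rest on the bare corner, so a push of some 3 to 10 N drives the wedge in; driven too far it tips the machine past level.
- screw_stub (a point): lower end of a steel screw stub, 12 mm across, under the plate at (-35, 90, 4) mm in the machine's frame; the machine leans on it at the start
- wheel_hub (a point): middle of the brown abrasive wheel, 110 mm across, 28 mm wide, axis along the machine's y, at (-20, 85, 130) mm in the machine's frame; wheel and motor reach x = -75 mm at the nearest, top 185 mm above the bench; nearer the plate is bare
- wedge: Loose plain wooden wedge, 60 g, 100 mm long (x), 44 mm wide (y), flat underside; thickness falls evenly from 24 mm at the upright heel face (x = -50 mm) to 3.5 mm at the thin end (x = +50 mm); 12 mm thick 41 mm from the thin end. Origin under its middle, on the bench. Friction holds it where it is left. Its mass centre is 12 mm heelwards of the origin.
- wedge_tip (a point): middle of the lower edge of the wedge's thin end
- offcut: bystander: flat even wooden slab 85 x 42 x 14 mm, not a wedge; origin under its centre
- bottle: bystander: black bottle, 52 mm across, 100 mm high; origin under its centre
- jar: bystander: amber jar, 64 mm across, 60 mm high; origin under its centre
- bench_block: bystander: steel block 65 x 65 x 22 mm; origin under its centre
- spool: bystander: wooden spool, 40 mm across, 40 mm high; origin under its centre
- brush: bystander: hand brush lying on the bench, right of the work; origin about its middle
- compound_bar: bystander: brown bar of polishing compound 90 x 35 x 30 mm, left of the work; origin under its centre
There are look-alikes about, which are no part of the job. What is shaped like the wedge but green or pink is not meant.

How it is judged (in metres and radians):
At the end, for the whole second after the job is handed in: The machine stands level within 0.8 degrees (0.014 rad), at rest, the wedge lies flat on the bench and bears at least 0.8 N of it, its thin end within 40 mm (in plan) of the marked point under the bare corner, and the machine is within 30 mm of where it was (angle between machine's own z axis and vertical below 0.014 rad and contact force between wedge and machine above 0.8 N and horizontal distance between wedge_tip and bare_corner below 0.04 m and height (world z) of wedge below 0.006 m and angle between wedge's own z axis and vertical below 0.05 rad and distance of machine from where it was at the start of the episode below 0.03 m and linear speed of each of machine, wedge below 0.01 m/s); the robot touches nothing.
It fails at once if the wedge is lifted or tipped off the bench (height (world z) of wedge above 0.012 m or angle between wedge's own z axis and vertical above 0.25 rad).
It fails at once if the robot touches the machine with more than 2 N (contact force between any of the fingers, the arm and machine above 2 N).
It fails at once if the machine is shoved more than 30 mm along the bench or lifted (distance of machine from where it was at the start of the episode above 0.03 m).
It fails at once if a bystander is moved more than 20 mm (distance of any of offcut, bottle, jar, bench_block, spool, brush, compound_bar from where it was at the start of the episode above 0.02 m).
It also fails if it takes over 61 s, if anything falls off the work surface, if the arm or the gripper's body presses on something with over 40 N, if the wrist force passes 120 N, or if a joint passes its speed limit or range.

## Working session

There is one attempt and no reset: what is moved stays moved. The work goes in short steps, each a Python script; the robot and the scene stay as the last script left them, time stands still between calls to the robot, and variables do not carry over. Pictures are saved under pics/ and viewed, and the job is handed in when it is done.

```bash
mkdir -p pics; ls; python3 - <<'E'
from cell import robot
import cv2
for n in ["side","top","wrist"]:
    f=robot.grab_frame(n); cv2.imwrite(f"pics/{n}0.png",f[:,:,::-1])
    print(n,robot.camera_params(n))
for q in ["wedge","wedge_tip","bare_corner","near_edge","machine","offcut"]:
    for c in ["side","top"]:
        print(q,c,[( [round(v) for v in d["position"]],round(d["conf"],2)) for d in robot.pinpoint(c,q)])
print(robot.sense()["t"])
E
```

```text
pics
side {'K': array([[434.74313664,   0.        , 274.5490745 ],
       [  0.        , 434.74313664, 208.76065436],
       [  0.        ,   0.        ,   1.        ]]), 'world_from_camera': array([[ 9.96840239e-01,  5.46346829e-02, -5.76592519e-02,
         5.24585826e+02],
       [-7.93722793e-02,  7.13401511e-01, -6.96245880e-01,
        -7.23519211e+02],
       [ 3.09502456e-03,  6.98622456e-01,  7.15483812e-01,
         8.53522382e+02],
       [ 0.00000000e+00,  0.00000000e+00,  0.00000000e+00,
         1.00000000e+00]])}
top {'K': array([[447.2030326 ,   0.        , 274.64845521],
       [  0.        , 447.2030326 , 210.92893785],
       [  0.        ,   0.        ,   1.        ]]), 'world_from_camera': array([[-9.91771448e-03,  9.91556262e-01, -1.29297402e-01,
         4.54815841e+02],
       [-9.99602394e-01, -1.32441622e-02, -2.48926956e-02,
         3.77700549e+00],
       [-2.63949440e-02,  1.28999113e-01,  9.91293365e-01,
         1.03967395e+03],
       [ 0.00000000e+00,  0.00000000e+00,  0.00000000e+00,
         1.00000000e+00]])}
wrist {'K': array([[325.1922621 ,   0.
[... 529 characters left out ...]
, 0.8), ([468, 173, -2], 0.63)]
wedge top [([456, -63, 4], 0.92), ([459, 49, 2], 0.86), ([468, 173, -2], 0.79), ([508, 57, -1], 0.3), ([453, 295, -3], 0.28)]
wedge_tip side [([416, -99, -1], 0.92), ([513, 195, -1], 0.8), ([510, 56, 1], 0.56), ([401, -300, 4], 0.5)]
wedge_tip top [([511, 58, 0], 0.89), ([414, -96, 0], 0.83), ([516, 191, -2], 0.63), ([466, 392, 2], 0.24)]
bare_corner side [([642, 78, 7], 0.88)]
bare_corner top [([642, 80, 8], 0.73)]
near_edge side [([611, 75, 9], 0.65), ([548, -292, 2], 0.41)]
near_edge top [([611, 76, 11], 0.85)]
machine side [([724, 23, 2], 0.9), ([466, 388, 1], 0.41)]
machine top [([725, 20, 2], 0.89)]
offcut side []
offcut top [([453, 296, -2], 0.82)]
0.75
```

View pics/top0.png

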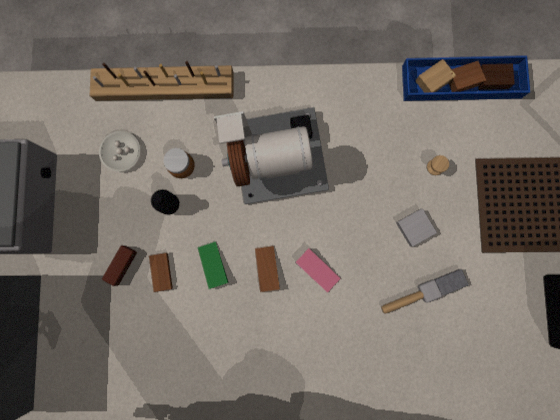

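View pics/side0.png

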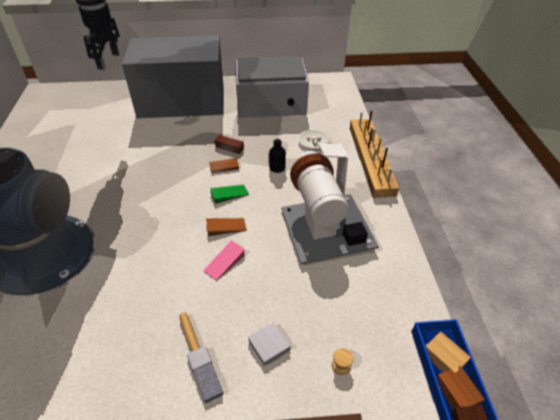

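Candidates in the top picture are brown at (267,269), brown at (161,272), green at (212,265), pink at (317,270) and the dark red bar at (120,265). I'll check the brown ones in a close crop.

```bash
python3 - <<'E'
import cv2,numpy as np
a=cv2.imread("pics/top0.png")[225:315,90:350]; b=cv2.imread("pics/side0.png")[125:285,195:385]
cv2.imwrite("pics/c1.png",cv2.resize(a,None,fx=3,fy=3,interpolation=2))
cv2.imwrite("pics/c2.png",cv2.resize(b,None,fx=3.6,fy=3.6,interpolation=2))
E
```

```text
(no output)
```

View pics/c1.png

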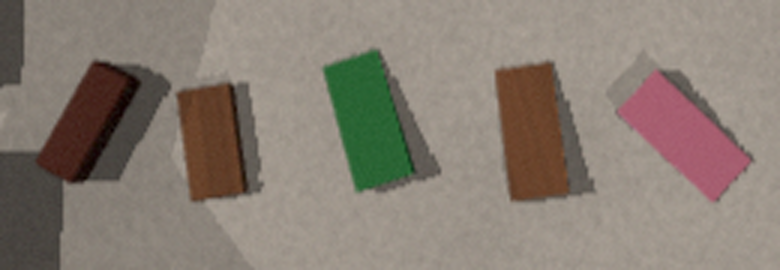

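View pics/c2.png

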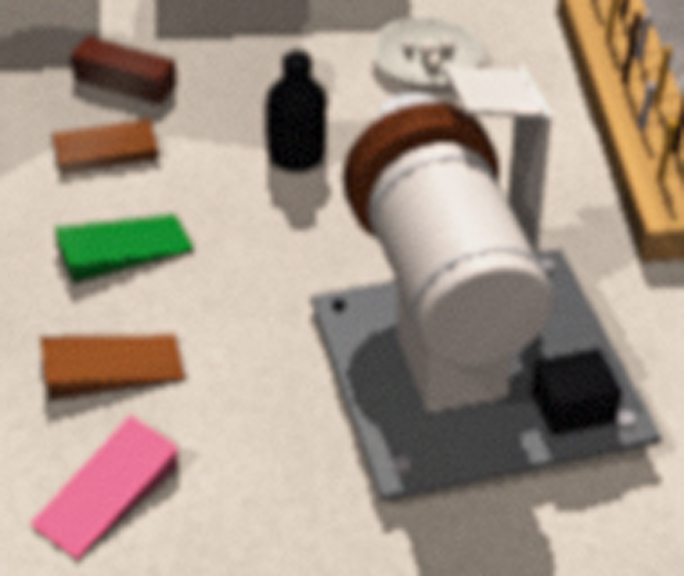

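The offcut at top (161,272) is flat and shorter. The brown piece at top (267,269), side (226,226), is the only brown one that tapers, with its heel near and its thin end far, so I choose it. Next I'll fit the wedge and machine poses by silhouette and corners.

```bash
cat > h.py <<'E'
import numpy as np,cv2
from cell import robot
from scipy.optimize import least_squares,minimize
from scipy.spatial.transform import Rotation as R
def proj(cam,P):
    c=robot.camera_params(cam);T=np.linalg.inv(c["world_from_camera"])
    p=np.atleast_2d(P)@T[:3,:3].T+T[:3,3]; K=c["K"]
    return np.c_[K[0,0]*p[:,0]/-p[:,2]+K[0,2],K[1,1]*-p[:,1]/-p[:,2]+K[1,2]]
def wedge_pts(x,y,a):
    L=np.array([[s*50,t*22,z] for s,zz in((-1,(0,24)),(1,(0,3.5))) for z in zz for t in(-1,1)],float)
    c,s=np.cos(a),np.sin(a); return L@np.array([[c,s,0],[-s,c,0],[0,0,1]])+[x,y,0]
def brown(img,box):
    h=cv2.cvtColor(img,cv2.COLOR_RGB2HSV)
    m=((h[...,0]<16)&(h[...,1]>90)&(h[...,2]>35)).astype(np.uint8)
    o=np.zeros_like(m);u0,v0,u1,v1=box;o[v0:v1,u0:u1]=m[v0:v1,u0:u1]
    n,l,s,_=cv2.connectedComponentsWithStats(o)
    return (l==1+np.argmax(s[1:,4])).astype(np.uint8)
def sil(cam,p,k=4):
    hull=cv2.convexHull((proj(cam,wedge_pts(*p))*k*16+ (k*0.5-.5)*16).astype(np.int32))
    m=np.zeros((420*k,560*k),np.uint8);cv2.fillConvexPoly(m,hull,255,shift=4)
    return cv2.resize(m,(560,420),interpolation=cv2.INTER_AREA)/255.
def fit_wedge(masks,p0,dbg=True):
    f=lambda p:sum(np.abs(sil(c,p)-m).sum() for c,m in masks.items())
    s=np.array([p0]+[np.array(p0)+d for d in([12,0,0],[0,12,0],[0,0,.1])])
    r=minimize(f,p0,method="Nelder-Mead",options=dict(initial_simplex=s,xatol=.01,fatol=.05))
    if dbg: print("fit",r.x.round(3),r.fun,{c:int(m.sum()) for c,m in masks.items()})
    return r.x
E
python3 - <<'E'
from h import *
im={c:cv2.imread(f"pics/{c}0.png")[:,:,::-1].copy() for c in("top","side")}
m={"top":brown(im["top"],(248,238,290,300)),"side":brown(im["side"],(198,212,252,240))}
for ms in (m,{"top":m["top"]},{"side":m["side"]}): fit_wedge(ms,[459,50,.12])
o=im["top"].copy();o=o[95:215,210:340]
cv2.imwrite("pics/p1.png",cv2.resize(o,None,fx=6,fy=5,interpolation=2)[:,:,::-1][:600,:800])
o=im["side"][185:275,270:390];cv2.imwrite("pics/p2.png",cv2.resize(o,None,fx=6,fy=6,interpolation=2)[:,:,::-1])
s=robot.sense();print(s["eef_rot"],s["wrist_force"])
E
```

```text
fit [4.58122e+02 4.93740e+01 1.29000e-01] 108.89411764705883 {'top': 842, 'side': 577}
fit [4.57205e+02 4.88900e+01 1.31000e-01] 39.68235294117647 {'top': 842}
fit [4.60483e+02 4.96200e+01 1.39000e-01] 46.909803921568624 {'side': 577}
[ 2.86948438e-05  7.94273720e-01  6.07560085e-01 -1.30978194e-05] [-0.04076414  0.15519382 -0.31560475]
```

```bash
sleep 1; ls pics
```

```text
c1.png
c2.png
p1.png
p2.png
side0.png
top0.png
wrist0.png
```

View pics/p1.png

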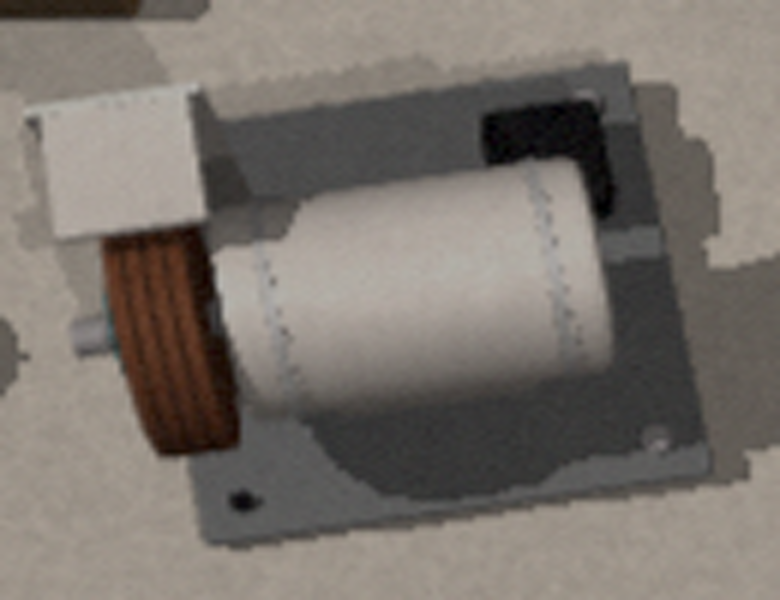

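View pics/p2.png

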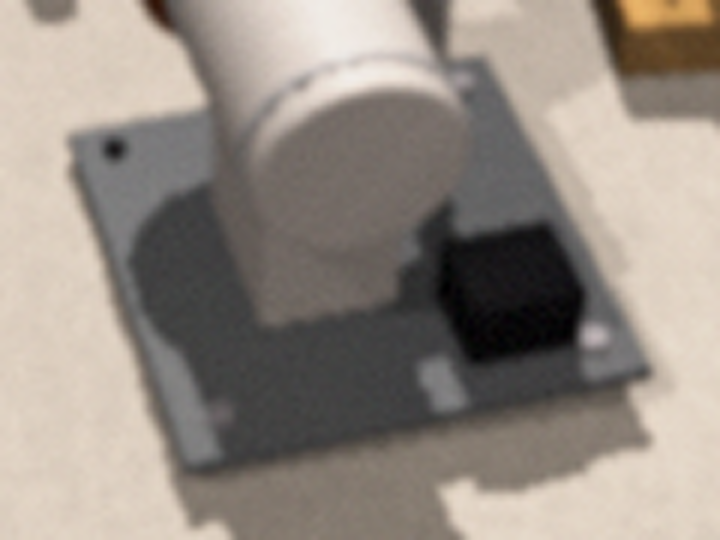

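```bash
python3 - <<'E'
from h import *
C={"NL":(-100,100,13),"NR":(-100,-100,20),"FR":(100,-100,27),"FL":(100,100,20)}
obs=[("top","NL",244.2,203.6),("top","NR",327.8,189.6),("top","FR",314.7,108),("side","NL",282,207.8),("side","NR",301.3,262.2),("side","FR",378,247),("side","FL",350.8,195.3)]
def w(p,q):
    x,y,a=p;c,s=np.cos(a),np.sin(a);q=np.array(q,float);return np.array([x+c*q[0]-s*q[1],y+s*q[0]+c*q[1],q[2]])
for cams in(("top","side"),("top",),("side",)):
    f=lambda p:np.concatenate([proj(c,w(p,C[k]))[0]-[u-.5,v-.5] for c,k,u,v in obs if c in cams])
    r=least_squares(f,[724,22,.13]);p=r.x
    print(cams,p.round(3),f(p).round(1)); print("near_edge",w(p,(-100,70,8)).round(1),"bare",w(p,(-70,70,8)).round(1),"stub",w(p,(-35,90,0)).round(1))
E
```

```text
('top', 'side') [7.21617e+02 1.76860e+01 1.40000e-01] [-0.6 -0.2  1.2  0.2  0.5 -1.6 -1.2 -1.1 -1.5  0.6  0.8 -0.1  0.2 -1.3]
near_edge [612.8  73.1   8. ] bare [642.5  77.2   8. ] stub [674.4 101.9   0. ]
('top',) [7.20311e+02 1.85550e+01 1.41000e-01] [-0.9  0.4  0.8  0.7  0.1 -1.1]
near_edge [611.5  73.8   8. ] bare [641.2  78.    8. ] stub [673.  102.7   0. ]
('side',) [7.22592e+02 1.66040e+01 1.42000e-01] [-0.9 -0.7 -0.9  1.   1.3  0.2  0.5 -1.1]
near_edge [613.7  71.7   8. ] bare [643.4  76.    8. ] stub [675.2 100.7   0. ]
```

```bash
cat >> h.py <<'E'
PSI=0.14
D=np.array([np.cos(PSI),np.sin(PSI),0])
def q_of(psi):
    d=np.array([np.cos(psi),np.sin(psi),0]);x=np.array([-np.sin(psi),np.cos(psi),0])
    q=R.from_matrix(np.c_[x,d,[0,0,-1]]).as_quat();return [q[3],q[0],q[1],q[2]]
E
python3 - <<'E'
from h import *
q=q_of(PSI)
# start 45 mm behind the heel, laterally on the near_edge line
L=np.array([612.5,73.5,0])
P=L+D*(-(612.5-362)/D[0]); print(P)
for z in(150,6): print(robot.solve_ik([P[0],P[1],z],q))
robot.set_gripper(20)
robot.reach([P[0],P[1],150],q)
print(robot.move_linear([P[0],P[1],6],max_speed=120,max_force=8))
s=robot.sense();print(s["t"],s["tool_pos"],s["grip_width"],s["wrist_force"])
for c in("side","top","wrist"): cv2.imwrite(f"pics/{c}1.png",robot.grab_frame(c)[:,:,::-1])
E
```

```text
[362.         38.1990653   0.       ]
[ 0.10513321  0.01075047 -0.50000308  1.06004278  0.         -0.03486679]
[ 0.10513321  0.19362464 -0.74635126  0.63082043  0.         -0.03486679]
False
4.6333 [362.37815233  38.28698438   6.38994847] 19.715824184976466 [-0.59453201  0.73057157  1.06084518]
```

View pics/wrist1.png

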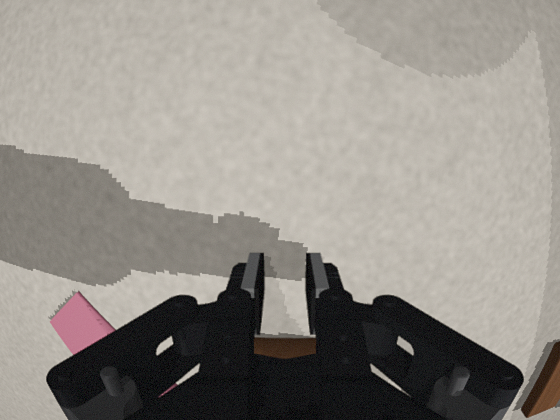

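View pics/side1.png

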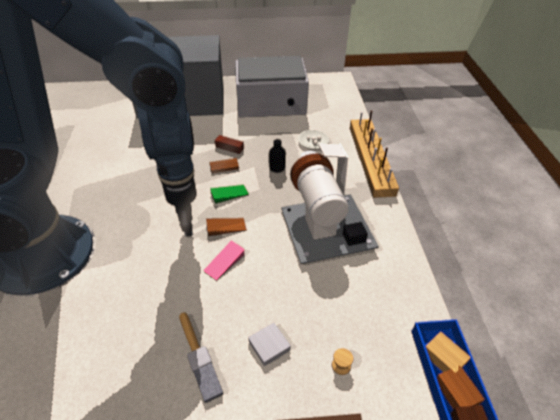

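The fingers sit 35 mm behind the heel, centred on it (wrist image 285,345). I'll push until the thin end is about 25 mm short of the plate, then check.

```bash
cat >> h.py <<'E'
L=np.array([612.5,73.5,0])
def at(s,z=6,l=0): return list(L+D*s+np.array([-D[1],D[0],0])*l+[0,0,z])
def look(n,box_top,box_side,p0):
    im={}
    for c in("side","top"):
        im[c]=robot.grab_frame(c);cv2.imwrite(f"pics/{c}{n}.png",im[c][:,:,::-1])
    return im
E
python3 - <<'E'
from h import *
print(robot.move_linear(at(-205),max_speed=100))
f0=robot.sense()["wrist_force"]
print(robot.move_linear(at(-136),max_speed=40,max_force=6))
s=robot.sense();print(s["t"],s["tool_pos"],s["wrist_force"]-f0)
im=look(2,0,0,0)
m={"side":brown(im["side"],(215,195,290,245))}
p=fit_wedge(m,[535,60,.14]); d=np.array([p[0],p[1],0])-L
print("center s",d@D,"lat",-D[1]*d[0]+D[0]*d[1])
for q in("wedge_tip","near_edge"): print(q,[( [round(v) for v in d["position"]],round(d["conf"],2)) for d in robot.pinpoint("side",q)])
cv2.imwrite("pics/s2c.png",cv2.resize(im["side"][170:270,190:330],None,fx=5,fy=5,interpolation=2)[:,:,::-1])
E
```

```text
False
False
7.2917 [477.71623145  54.49763693   6.0335235 ] [-0.30184013 -0.56135334  1.36000407]
fit [5.39919e+02 6.19650e+01 1.21000e-01] 70.52941176470588 {'side': 530}
center s -73.48003852762155 lat -1.2940391666137163
wedge_tip [([592, 70, 1], 0.94), ([417, -101, 1], 0.76), ([688, 105, 129], 0.51), ([515, 193, -1], 0.47)]
near_edge [([613, 74, 8], 0.67)]
```

View pics/s2c.png

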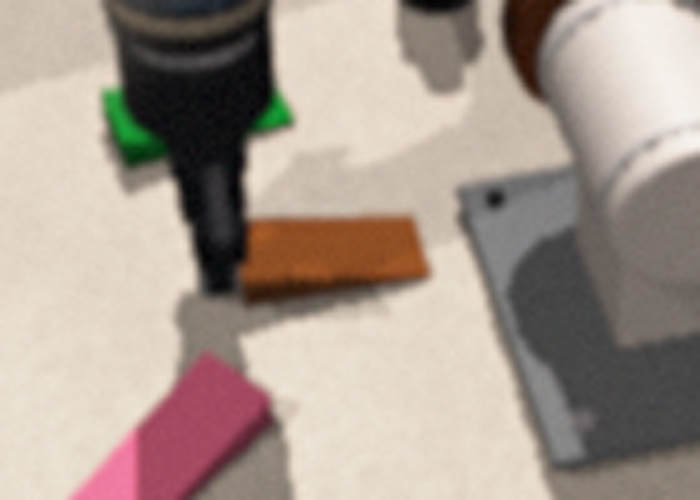

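View pics/top2.png

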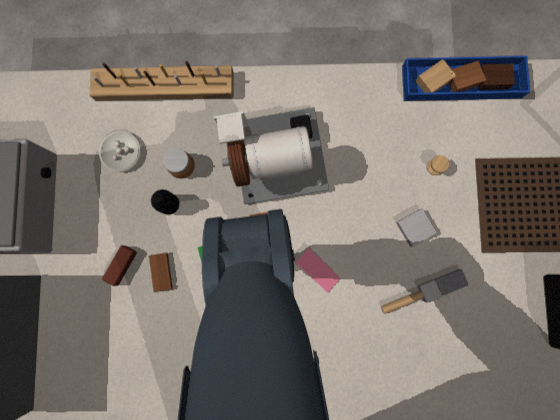

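The wedge is straight, 13 mm ahead of the TCP, with its tip about 22 mm short of the plate. I'll drive it in with a force guard, first to about 30 mm under.

```bash
python3 - <<'E'
from h import *
f0=robot.sense()["wrist_force"]
for s_ in(-110,-100,-92,-84):
    r=robot.move_linear(at(s_),max_speed=25,max_force=14)
    s=robot.sense();d=s["tool_pos"]-L;print(s_,r,round(d@D,1),round(s["t"],1),(s["wrist_force"]-f0).round(1))
im=look(3,0,0,0)
for q in("machine","near_edge"): print(q,[( [round(v) for v in d["position"]],round(d["conf"],2)) for d in robot.pinpoint("side",q)])
cv2.imwrite("pics/s3c.png",cv2.resize(im["side"][170:280,230:390],None,fx=5,fy=5,interpolation=2)[:,:,::-1])
E
```

```text
-110 False -110.1 8.7 [-0.5  0.9  0.2]
-100 False -99.9 9.2 [ 1.  -0.3  1. ]
-92 False -93.1 9.7 [-5.4 -0.5  4.3]
-84 False -84.5 10.2 [-3.1 -1.4  1. ]
machine [([728, 19, 1], 0.83)]
near_edge [([680, 101, 1], 0.6), ([614, 74, 11], 0.55)]
```

View pics/s3c.png

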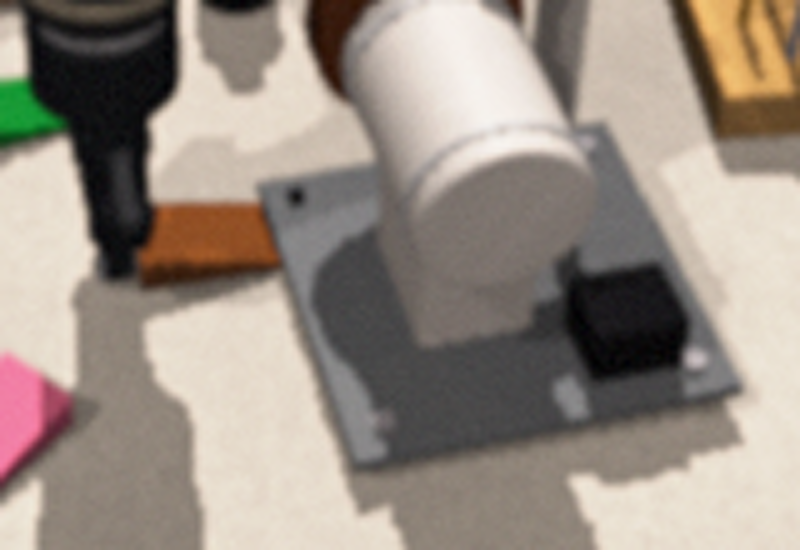

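```bash
cat >> h.py <<'E'
# machine motion from images: track features on side0/top0, fit tilt change + translation + yaw
MP=np.array([721.6,17.7,.14]); 
def mrot(a): return R.from_euler("z",a).as_matrix()
def track(imgs,ref={"side":"pics/side0.png","top":"pics/top0.png"},boxes={"side":[(292,155,345,250),(283,200,378,262)],"top":[(215,110,327,203)]},dbg=True):
    """unknowns: tilt components (level change about axes), yaw, dx,dy,dz of the machine"""
    obs=[]
    Rm=mrot(MP[2]);ax=np.array([-1,-1,0])/2**.5   # lean about this machine axis: z tips to (-1,1)
    R0=Rm@R.from_rotvec(ax*0.05).as_matrix()
    # pivot axis through feet (-80,-80),(80,80)
    t0=np.array([MP[0],MP[1],0])
    for c in imgs:
        g0=cv2.cvtColor(cv2.imread(ref[c]),cv2.COLOR_BGR2GRAY);g1=cv2.cvtColor(imgs[c],cv2.COLOR_RGB2GRAY)
        m=np.zeros_like(g0)
        for u0,v0,u1,v1 in boxes[c]: m[v0:v1,u0:u1]=255
        p=cv2.goodFeaturesToTrack(g0,60,.03,5,mask=m)
        q,st,_=cv2.calcOpticalFlowPyrLK(g0,g1,p,None,winSize=(15,15),maxLevel=2)
        b,sb,_=cv2.calcOpticalFlowPyrLK(g1,g0,q,None,winSize=(15,15),maxLevel=2)
        ok=(st[:,0]>0)&(np.linalg.norm((b-p)[:,0],axis=1)<.3)&(np.linalg.norm((q-p)[:,0],axis=1)<10)
        obs.append((c,p[ok,0],q[ok,0]))
    return obs,R0,t0
E
python3 - <<'E'
from h import *
f0=robot.sense()["wrist_force"]
for s_ in(-78,-73):
    r=robot.move_linear(at(s_),max_speed=25,max_force=14)
    s=robot.sense();d=s["tool_pos"]-L;print(s_,r,round(d@D,1),round(s["t"],1),(s["wrist_force"]-f0).round(1))
im=look(4,0,0,0)
obs,R0,t0=track({"side":im["side"]})
for c,p,q in obs:
    for a,b in sorted(zip(p.tolist(),(q-p).tolist())): print(c,np.round(a),np.round(b,2))
# predicted shift on levelling
Rl=mrot(MP[2]);
for n,P in(("NL",(-100,100,20)),("NR",(-100,-100,20)),("FR",(100,-100,20)),("motor end top",(-20,-70,185)),("hub",(-20,85,130)),("wheel top",(-20,85,185)),("box",(60,-60,60))):
    P=np.array(P,float)
    for c in("side","top"):print(n,c,proj(c,R0@P+t0)[0].round(0),(proj(c,Rl@P+t0)-proj(c,R0@P+t0))[0].round(2))
cv2.imwrite("pics/s4c.png",cv2.resize(im["side"][170:280,230:390],None,fx=5,fy=5,interpolation=2)[:,:,::-1])
E
```

```text
-78 False -77.1 10.8 [2.4 1.2 0.4]
-73 False -73.1 11.1 [0.  0.2 2.3]
side [298. 188.] [ 1.55 -0.15]
side [303. 174.] [1.38 1.2 ]
side [303. 201.] [ 0.5  -1.47]
side [304. 217.] [0.42 0.92]
side [305. 260.] [0.89 0.03]
side [306. 155.] [0.12 0.42]
side [307. 253.] [ 1.78 -0.4 ]
side [309. 172.] [1.69 0.7 ]
side [314. 207.] [1.08 2.3 ]
side [314. 238.] [-0.19  0.63]
side [315. 201.] [0.9  2.31]
side [316. 165.] [2.55 0.34]
side [319. 158.] [2.01 0.24]
side [321. 197.] [0.26 2.51]
side [322. 166.] [2.58 0.43]
side [325. 170.] [2.25 0.29]
side [328. 156.] [2.75 0.69]
side [332. 174.] [ 1.54 -0.41]
side [335. 168.] [ 1.67 -0.45]
side [335. 180.] [ 1.44 -0.46]
side [335. 234.] [1.42 1.64]
side [338. 157.] [1.92 0.91]
side [339. 227.] [1.71 1.65]
side [343. 192.] [1.67 0.45]
side [343. 245.] [1.16 1.65]
side [344. 200.] [2.21 1.53]
side [344. 219.] [1.83 1.1 ]
side [344. 225.] [1.81 1.28]
side [346. 251.] [0.74 0.64]
side [348. 244.] [0.79 1.21]
side [360. 223.] [0.17 1.34]
side [367. 233.] [-0.07  1.45]
side [368. 241.] [-0.13  1.53]
side [368. 246.] [0.02 1.21]
side [373. 231.] [-0.14  1.63]
side [375. 204.] [-0.01 -0.4 ]
side [377. 247.] [-0.28  1.39]
side [377. 258.] [-0.08 -1.17]
NL side [280. 206.] [ 0.29 -1.73]
NL top [243. 203.] [-0.08 -0.73]
NR side [299. 262.] [0.36 0.17]
NR top [328. 190.] [ 0.25 -0.35]
FR side [378. 246.] [-0.05  2.02]
FR top [314. 106.] [0.11 0.69]
motor end top side [331. 197.] [3.71 2.09]
motor end top top [312. 141.] [ 2.73 -3.49]
hub side [311. 173.] [ 2.31 -0.26]
hub top [238. 159.] [ 1.64 -2.87]
wheel top side [311. 156.] [3.39 0.01]
wheel top top [234. 153.] [ 2.56 -4.18]
box side [358. 227.] [0.92 1.65]
box top [300. 121.] [ 0.75 -0.47]
```

View pics/s4c.png

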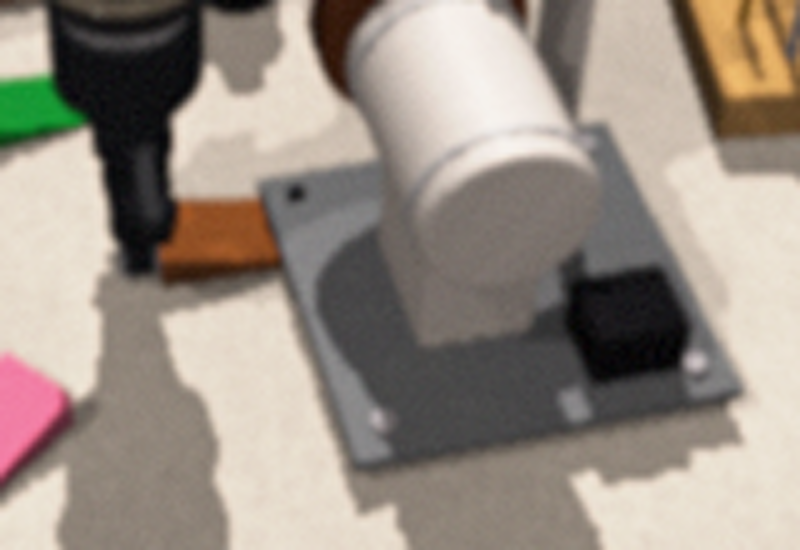

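Tracked shifts (far right corner 1.45 of 2.0 px, motor 2.6 of 3.5 px) say about 0.75 of the lean is gone, while geometry says nearly level. I'll nudge it 4 mm more and measure again.

```bash
python3 - <<'E'
from h import *
f0=robot.sense()["wrist_force"]
r=robot.move_linear(at(-69),max_speed=20,max_force=14)
s=robot.sense();d=s["tool_pos"]-L;print(r,round(d@D,1),round(s["t"],1),(s["wrist_force"]-f0).round(1))
# back off 40 mm straight then rise
robot.move_linear(at(-125),max_speed=120)
robot.move_linear(at(-125,150),max_speed=200)
robot.reach([330,-150,300],q_of(PSI))
robot.pause(.5)
im=look(5,0,0,0)
obs,R0,t0=track(im)
for c,p,q in obs:
    for a,b in sorted(zip(p.tolist(),(q-p).tolist())):
        if c=="top" or a[0]>315:print(c,np.round(a),np.round(b,2))
for c in("side","top"):
  for q in("machine","bare_corner","wedge_tip","near_edge"): print(c,q,[( [round(v) for v in d["position"]],round(d["conf"],2)) for d in robot.pinpoint(c,q)])
cv2.imwrite("pics/s5c.png",cv2.resize(im["side"][170:280,230:390],None,fx=5,fy=5,interpolation=2)[:,:,::-1])
print(robot.sense()["t"])
E
```

```text
False -69.4 11.6 [-2.   0.7  0.5]
side [316. 165.] [2.47 0.58]
side [319. 158.] [2.16 0.37]
side [321. 197.] [5.68 0.58]
side [322. 166.] [2.46 0.67]
side [325. 170.] [2.24 0.57]
side [328. 156.] [2.27 0.15]
side [332. 174.] [1.74 0.14]
side [335. 168.] [1.96 0.27]
side [335. 180.] [ 1.64 -0.04]
side [338. 157.] [2.3  0.74]
side [339. 227.] [1.81 1.72]
side [343. 245.] [1.29 1.9 ]
side [344. 200.] [2.27 1.62]
side [344. 219.] [2.08 1.2 ]
side [344. 225.] [1.97 1.39]
side [346. 251.] [0.85 0.8 ]
side [348. 244.] [0.83 1.4 ]
side [360. 223.] [0.27 1.47]
side [367. 233.] [0.11 1.74]
side [368. 241.] [-0.06  1.79]
side [368. 246.] [0.09 1.4 ]
side [373. 231.] [0.04 1.88]
side [375. 204.] [-0.23  0.92]
side [377. 247.] [-0.32  1.65]
top [215. 118.] [ 2.26 -3.53]
top [219. 141.] [ 1.98 -3.77]
top [223. 165.] [ 1.08 -2.38]
top [226. 158.] [ 1.39 -2.78]
top [227. 143.] [ 2.  -3.9]
top [228. 167.] [ 1.21 -2.41]
top [232. 146.] [ 1.98 -3.96]
top [239. 144.] [ 1.74 -3.96]
top [240. 187.] [ 0.89 -2.09]
top [243. 114.] [ 2.1  -2.43]
top [243. 137.] [ 2.25 -3.93]
top [246. 118.] [ 2.22 -1.78]
top 
[... 449 characters left out ...]
0. 166.] [ 1.69 -6.01]
top [316. 110.] [-0.96  0.13]
top [319. 139.] [-0.22 -0.96]
top [320. 183.] [ 0.04 -1.44]
top [321. 112.] [-1.32 -0.11]
top [323. 119.] [-1.33 -0.32]
top [325. 192.] [-0.43 -0.36]
top [326. 123.] [-1.32 -0.55]
top [326. 182.] [ 0.03 -1.27]
side machine [([726, 22, -3], 0.88), ([691, 100, 132], 0.65)]
side bare_corner [([644, 78, 12], 0.56)]
side wedge_tip [([516, 196, -5], 0.76), ([416, -103, 0], 0.63)]
side near_edge [([614, 75, 14], 0.69)]
top machine [([723, 20, 4], 0.86), ([454, 296, -6], 0.28)]
top bare_corner [([642, 79, 13], 0.63), ([455, 296, -5], 0.62)]
top wedge_tip [([412, -99, -2], 0.93), ([519, 194, -6], 0.55)]
top near_edge [([609, 76, 16], 0.84)]
15.1917
```

View pics/s5c.png

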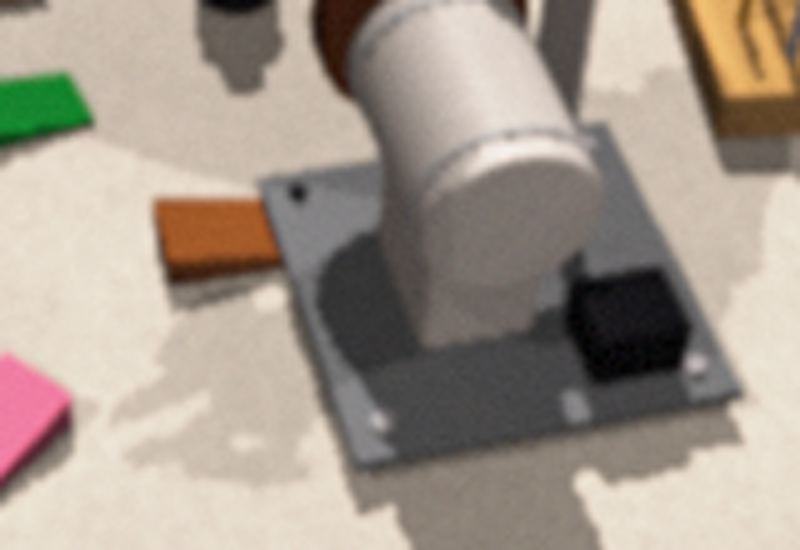

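View pics/top5.png

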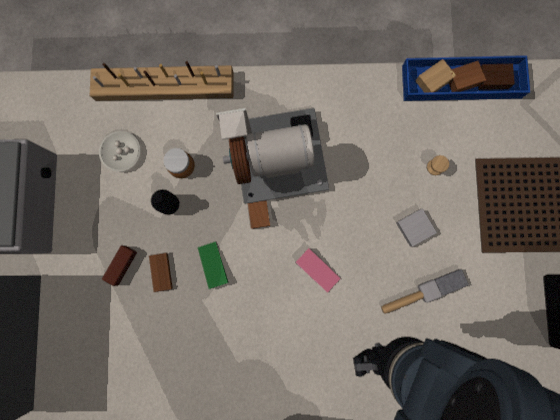

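```bash
python3 - <<'E'
from h import *
im={c:cv2.imread(f"pics/{c}5.png")[:,:,::-1].copy() for c in("top","side")}
m={"top":brown(im["top"],(240,195,285,235)),"side":brown(im["side"],(250,205,295,230))}
for c in m:
    u=np.where(m[c]);print(c,u[1].min(),u[1].max(),u[0].min(),u[0].max(),m[c].sum())
vis={"top":np.zeros((420,560)),"side":np.zeros((420,560))}
vis["top"][206:,:]=1; vis["side"][:,:283]=1
def f(p,cs): return sum((np.abs(sil(c,p)-m[c])*vis[c]).sum() for c in cs)
for cs in(("top","side"),("top",),("side",)):
    p0=[604,72,.14]
    r=minimize(f,p0,args=(cs,),method="Nelder-Mead",options=dict(initial_simplex=np.array([p0]+[np.array(p0)+d for d in([8,0,0],[0,8,0],[0,0,.1])]),xatol=.01,fatol=.05))
    d=np.array([r.x[0],r.x[1],0])-L;print(cs,r.x.round(3),round(r.fun,1),"tip s",round(d@D+50,1),"lat",round(-D[1]*d[0]+D[0]*d[1],1))
# plate corner tracking with bigger windows, both cams, fit tilt(2)+yaw+xy
from itertools import product
C={"NL":(-100,100,20),"NR":(-100,-100,20),"FR":(100,-100,20),"FL":(100,100,20),"wheeltop":(-20,85,185),"hub":(-20,85,130)}
R0=mrot(MP[2])@R.from_rotvec(np.array([-1,-1,0])/2**.5*.05).as_matrix();t0=np.array([MP[0],MP[1],0])
obs=[]
for c,names in(("side",["NL","NR","FR","FL"]),("top",["NL","NR","FR","wheeltop"])):
    g0=cv2.cvtColor(cv2.imread(f"pics/{c}0.png"),cv2.COLOR_BGR2GRAY);g1=cv2.cvtColor(im[c],cv2.COLOR_RGB2GRAY)
    for n in names:
        a=np.float32(proj(c,R0@np.array(C[n],float)+t0)+.5)[None]
        q,st,_=cv2.calcOpticalFlowPyrLK(g0,g1,a,None,winSize=(13,13),maxLevel=1)
        obs.append((c,n,(q-a)[0,0]));print(c,n,a[0,0].round(),(q-a)[0,0].round(2),st[0,0])
def res(v):
    o=[]
    for c,n,dd in obs:
        P=np.array(C[n],float);T=mrot(v[2])@mrot(MP[2])@R.from_rotvec(np.array([-1,-1,0])/2**.5*.05*(1-v[0])).as_matrix()
        piv=lambda P:T@P+t0+[v[1],v[3],0]
        o.append(proj(c,piv(P))[0]-proj(c,R0@P+t0)[0]-dd)
    return np.concatenate(o)
r=least_squares(res,[.9,0,0,0],loss="soft_l1",f_scale=.4);print("levelled frac, dx, dyaw, dy",r.x.round(3),res(r.x).round(1))
E
```

```text
top 248 269 201 227 489
side 261 285 210 226 348
('top', 'side') [6.03998e+02 7.00230e+01 1.41000e-01] 65.9 tip s 41.1 lat -2.3
('top',) [6.03543e+02 6.97350e+01 1.28000e-01] 17.6 tip s 40.6 lat -2.5
('side',) [6.07179e+02 6.97670e+01 1.64000e-01] 31.7 tip s 44.2 lat -3.0
side NL [281. 207.] [-20.87   3.09] 1
side NR [299. 263.] [0.62 0.24] 1
side FR [378. 247.] [-0.43  1.78] 1
side FL [351. 194.] [0.8  0.86] 1
top NL [243. 204.] [ 6.8  24.48] 1
top NR [329. 190.] [-0.12 -0.53] 1
top FR [315. 107.] [-0.16  0.47] 1
top wheeltop [234. 154.] [2.85 3.59] 1
levelled frac, dx, dyaw, dy [ 0.024 -4.348  0.041 -4.483] [ 18.3  -0.6  -0.1   2.4   0.   -1.8  -3.9  -0.4  -2.8 -21.2   3.6   0.3
   0.1  -0.    0.3   0.2]
```

Tip depth is 41–44 mm, where 41 mm is level, and at least 0.88 of the lean is gone. That is inside the ±0.014 rad tolerance, and the bystanders look unmoved, so I'll hand in.

```bash
python3 - <<'E'
from cell import robot
print(robot.sense()["t"]); print(robot.hand_in())
E
```

```text
15.1917
the job is handed in; nothing more can be done
None
```

I pushed the brown wooden wedge, thin end first, with the nearly shut fingers against its heel. It is now under the bare corner of the machine. I then backed off, raised the arm clear and handed the job in at about 15 s; no verdict was reported.

**Wedge position:** Fitting the wedge's outline in the camera pictures put its thin end 41–44 mm under the near plate edge, where 41 mm is level. It was about 2–3 mm off the intended line, so roughly 11–15 mm from the marked point.

**Level:** The two measurements differ slightly. The wedge depth says the machine is level. Tracked image shifts say about 88 % of the lean is gone, leaving about 0.006 rad. Both are inside the 0.014 rad limit.

**Machine and bystanders:** The machine's pinpointed position moved only about 2 mm, within the measurement error. Comparing the last top picture with the first by eye, the bystanders looked unmoved. The robot ended well clear of everything.

**Checks that failed or were not made:**
- Tracking the near left plate corner failed because the wedge disturbed the picture there. It spoiled the combined tilt fit, so I set that fit aside.
- I had no direct measurement of the load on the wedge.

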